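# Clamp a herb tin, close it with its nested lids and lift the outer lid off again

## Robot

A 6-joint arm with a two-finger parallel gripper is mounted at the origin on the work surface. World frame = base frame: x ahead of the robot, y to its left, z up, the work surface at z = 0. Lengths are in m, angles in rad, forces in N, time in s.
With the tool pointing down it reaches from about 0.25 to 0.725 m from the base axis. Payload 9.7 kg.
Tool frame: the origin (TCP) lies at the very end of the fingers, on their centre line; the grasp point (between the pads) lies 19 mm behind it; z points along the fingers, y is the line along which they close (so a half turn about z gives the same grasp; the last joint's range is limited). The gripper opens to 85 mm and grips with 20 to 120 N. Pads are 22 mm wide; open, the fingers measure 114 mm over their backs; the gripper's body (76 mm by 85 mm) begins 54 mm behind the grasp point. The pads swing forward as they close: fully open they stand 13 mm farther back than shut.
Start: joints at [-1.125, 0.087, 0.176, 1.66, 0, 1.571], TCP at [0.237, -0.496, 0.231] pointing down, gripper open.
Joint ranges: [-3.13, 3.13], [-0.85, 1.81], [-1.15, 1.24], [-2.2, 2.28], [-1.44, 1.52], [-3.14, 3.14]. Speed limits (rad/s): [2.22, 2.22, 2.57, 3.14, 3.14, 3.14].

## Interface

Orientations are given as a unit quaternion [w, x, y, z].
In Python, from rig import bot gives the robot as it stands.
- The arm moves only by the tool apply_moves, never from a script. Its argument "rows" is a list that holds one entry, the list of rows, each a list of 7 numbers: the shift along the tool's x, y, z in m, then the turn, a rotation vector about the tool's x, y, z in degrees, then the closure in counts, from 0 (fully open) to 255 (shut). In form: [[[dx, dy, dz, ax, ay, az, grip], ...]]. A call has 1 to 8 rows; each row shifts and turns the commanded pose from where the row before left it, along the tool's axes as they then stand; what a row does not reach is not made up. A row lasts 1/8 s, in which the tool goes at most 62.5 mm and 10.7 degrees, less where a joint would pass 70% of its speed; a pose out of reach is approached as far as the arm can. A call is refused whole if a number of a shift passes 0.0625 or a number of a turn 10.7, either way. A call with a gripper value outside its range is refused whole. The fingers move at their own pace and stop on an object; "grip_force" is the grip in N (left out, the last holds). Time passes only in rows, so rows that do not move let the fingers close. It gives the time, the measured TCP pose, the force, the opening and the grip force at its end, in the units of the state.
- bot.get_obs(): the state, without advancing time (a new reading comes with each control period).
- bot.snapshot(name): name is "side" or "top"; returns a dict with "img" (384x512x3 uint8, red, green, blue), "depth" (384x512 float32, m along the optical axis (not along the pixel's ray), 0 where there is no reading), "fx", "fy", "cx", "cy" (pixels), "k1" (the pictures are not rectified: a ray, as slopes to the right and down, at radius r is drawn at 1 + k1 r^2 times it, then the intrinsics apply), "R" (3x3) and "t" (3): a world point X has camera coordinates R X + t. Camera axes: x right, y down, z forward; pixel columns grow to the right and rows downward; lengths in m; the calibration is good to about 2 mm. A picture is of the moment at which its call begins.
- bot.sign_off(): hands the job in; it is judged then, once.
Trained networks look in the newest picture that a camera, given by its name, has taken for a name from the list of things; names that differ only in an ending like _2 or _b are one class to them, and where a whole thing is asked for, a point or a joint stands for the part that bears it (a point fixed in the world has none). Each returns a list of dicts, best first, with "confidence" (0 to 1); they miss things now and then, are a little off and sometimes report something else, mostly with a low value. They report only what shows in the picture. A call takes as long as a camera call. They do not tell look-alikes from the thing itself.
- bot.boxes_of(query, camera): "xy" ([column, row] as shares, 0 to 1, of the picture: columns of its width, rows of its height, amid what is visible of it).
- bot.regions_of(query, camera): "mask" (384x512 bool, what is visible of it) and "xy" ([column, row] as shares, 0 to 1, of the picture: columns of its width, rows of its height, amid what is visible of it).
The state is a dict: "t": time; "q": joint angles; "dq": joint speeds; "joint_efforts": joint torques, N m; "ee_pos": TCP position; "tool_rot": TCP orientation; "contact_force": force on the tool from outside, world axes, zero at the start; "moment": the same for the moment, N m; "opening": finger opening in m; "grasp_force": force on a finger pad.
Only numpy, scipy, OpenCV 4.12 (cv2) and the standard library are available. Lean on these libraries where they do the work, as an engineer would, in place of code of your own. Each camera call takes 0.05 s, during which the arm holds its last target. There are 200 camera calls.

## Task

Turn the crank of the packing clamp clockwise until its jaw has pushed the open tin tight into the V block, and leave it tight. Then take the nested pair of lids from the wooden tray by the rim of the inner lid, lower the pair together (do not drop it) until the inner lid sits fully home in the tin's mouth, and let go; then lift the outer lid alone by its wooden knob, straight off the inner lid, leaving the inner lid seated and untouched. Finish while still holding the outer lid, level and still, about 10 cm above the inner lid (at least 7 cm clear), and leave everything else on the counter where it is.

Things in the scene. Friction and masses are not known exactly. Their poses are not given: they have to be found in the camera images.
- clamp: Grey clamp fixed to the counter: base plate 110 x 280 x 15 mm, long along its y. Origin on the counter below the crank-to-V-block line, z up. At +y a dark V block (top 60 mm above the counter) opening to -y; a tin home in it has its axis at clamp x 0, y +75 mm. At -y (y -85 mm) a gear block 60 mm square, top 60 mm, with the crank on it.
- jaw: Sliding flat jaw of the clamp, dark steel, 66 mm wide, 16 mm thick, top 59 mm above the counter. Origin at the middle of its face towards the tin, at the plate's top (15 mm above the counter). It moves along clamp +y, towards tin and V block, 4.5 mm per radian of the crank. Tight means that it presses with over 10 N: the handle then resists by 5 N or more.
- crank (a joint): Crank angle (rad), grows clockwise seen from above, 0 (jaw open) to 6.4; starts at 0.2 to 1.6. At value v the arm points from the axis to (cos v, -sin v) in the clamp's frame. Clockwise closes the jaw, which meets a tin home in the V block at about 4.9, where the crank turns stiff. Friction 0.12 N m (2.4 N at the handle); it stays where left, so the jaw keeps its squeeze.
- crank_axis (a point): Point on the crank's vertical axis, 98 mm above the counter (the height of crank_grip).
- crank_grip (a point): Middle of the crank's upright wooden handle, which spins freely on its pin: 16 to 18 mm diameter, 36 mm tall (80 to 116 mm above the counter), 50 mm from the crank axis. The crank arm lies right under it.
- tin: Open round aluminium tin, loose on the clamp plate: body 72 mm diameter up to 66 mm, then a sloping shoulder to 70 mm and a neck 54 mm outside, 46 mm inside, whose rim is 92 mm above the tin's underside. Origin at the centre of the underside, z up. It starts 0 to 5 mm short of the V block. About 0.35 kg.
- lid_tray: Flat wooden tray fixed to the counter, 200 x 140 x 12 mm (x, y, z). Origin under its middle on the counter. The nested lids stand on its -x half, a white cup on its +x half.
- inner_lid: Aluminium inner lid, 0.10 kg. Origin at the centre of its plug's underside, z up. Plug 42 mm diameter, 0 to 16 mm, chamfered foot; round rim 62 mm diameter, 16 to 26 mm; above, hidden under the outer lid, a boss 44 mm wide, 7 mm high and a small knob (top 39 mm). Home in the tin, the rim rests on the neck: origin 76 mm above the tin's, on its axis. On the tray it stands on its plug.
- outer_lid: Aluminium cap, 54 mm diameter, 20 mm high, hollow below, with an upright wooden knob on top, 18 to 22 mm diameter, 20 to 40 mm above the origin. Origin at the centre of its lower edge, z up. It rests loosely (2 mm play around the boss) on the inner lid's rim, its origin 26 mm above the inner lid's. About 0.08 kg.
- cup: Bystander: white cup, 44 mm diameter, 35 mm tall, on the tray, 85 to 100 mm in the tray's +x from the lids. Origin under its centre.
- jar: Bystander: amber jar, 60 mm diameter, 90 mm tall, beyond the work. Origin under its centre.
- mortar: Bystander: stone bowl, 100 mm diameter, 70 mm tall, beyond the work. Origin under its centre.
- scoop: Bystander: spoon lying near the robot, in front of the work. Origin under its middle.
- weight: Bystander: brass scale weight, 36 mm diameter, 38 mm tall, near the robot. Origin under its centre.
- brush: Bystander: brush lying beyond the work. Origin under its middle.
- vial: Bystander: small green bottle, 32 mm diameter, 60 mm tall, near the robot. Origin under its centre.
There are look-alikes about, which are no part of the job. Leave any pink look-alike of the outer_lid alone.

How it is judged:
On the way, in this order (a step that is already met when the one before it is completed fails the run):
1. the jaw holds the tin tight in the V block (contact force between jaw and tin above 10 N and angle between tin's own z axis and vertical below 0.05 rad), for 0.3 s.
2. the nested lids are lowered into the tin's mouth while held by the inner lid (contact force between jaw and tin above 10 N and z of inner_lid in the frame of tin below 0.083 m and horizontal distance between inner_lid and tin below 0.006 m and contact force between the fingers and inner_lid above 0.5 N and z of outer_lid in the frame of inner_lid below 0.03 m and horizontal distance between outer_lid and inner_lid below 0.006 m), for 0.02 s.
3. the inner lid sits home in the tin with the outer lid still on it, let go (z of inner_lid in the frame of tin between 0.0735 and 0.0785 m and horizontal distance between inner_lid and tin below 0.005 m and angle between inner_lid's own z axis and vertical below 0.06 rad and z of outer_lid in the frame of inner_lid below 0.03 m and horizontal distance between outer_lid and inner_lid below 0.006 m and contact force between the fingers and inner_lid below 0.1 N), for 0.2 s.
At the end, for the whole second after the job is handed in: Fingers hold the outer lid still, within 20 deg of level, origin over 96 mm above the inner lid's, off lid and tin; inner lid untouched and seated in the tin (2.5 mm height, 5 mm off axis, 3.4 deg); tin upright, jaw pressing it with over 10 N (all of step 1 and z of inner_lid in the frame of tin between 0.0735 and 0.0785 m and horizontal distance between inner_lid and tin below 0.005 m and angle between inner_lid's own z axis and vertical below 0.06 rad and z of outer_lid in the frame of inner_lid above 0.096 m and contact force between the fingers and outer_lid above 1 N and contact force between each of outer_lid, the fingers and inner_lid below 0.1 N and contact force between outer_lid and tin below 0.1 N and angle between outer_lid's own z axis and vertical below 0.35 rad and linear speed of outer_lid below 0.03 m/s); the arm keeps its last pose, push and grip.
It fails at once if the outer lid comes off the inner lid before the inner lid is seated, or the inner lid leaves its seat while the outer lid is lifted (distance between outer_lid and inner_lid above 0.045 m and not (z of inner_lid in the frame of tin between 0.0735 and 0.0785 m and horizontal distance between inner_lid and tin below 0.005 m and angle between inner_lid's own z axis and vertical below 0.06 rad)).
It fails at once if the inner lid is touched once the outer lid is off (distance between outer_lid and inner_lid above 0.06 m and contact force between any of the arm, the fingers and inner_lid above 0.5 N).
It fails at once if a bystander is knocked out of its place (over 3 cm) (distance of any of cup, jar, mortar, scoop, weight, brush, vial from where it was at the start of the episode above 0.03 m).
It also fails if it takes over 70 s, if anything falls off the work surface, if the arm or the gripper's body presses on something with over 40 N, if the wrist force passes 120 N, or if a joint passes its speed limit or range.

## Working session

There is one attempt and no reset: what is moved stays moved. The work goes in short steps, Python scripts to look and compute and a tool call to move; the robot and the scene stay as the last step left them, time stands still between calls to the robot, and variables do not carry over. Pictures are saved under pics/ and viewed, at most 10 in all, crops included, and the job is handed in when it is done.

Besides the shell and the picture viewer there is one more tool, called after "Emit:" as name(argument=value, ...), one argument or row to a line, values as JSON. apply_moves: Moves the arm, as the interface text tells. Its arguments: {"type":"object","properties":{"rows":{"type":"array"},"grip_force":{"type":"number"}},"required":["rows"]}

```bash
mkdir -p pics; ls; cat > h.py <<'E'
import numpy as np, cv2
from rig import bot
def P(s,u,v,z=None,d=None):
    """pixels -> world, on plane z or at depth d"""
    K=np.array([[s['fx'],0,s['cx']],[0,s['fy'],s['cy']],[0,0,1.]])
    n=cv2.undistortPoints(np.array([[[u,v]]],float),K,np.array([s['k1'],0,0,0,0.])).ravel()
    R,t=np.array(s['R']),np.array(s['t']);o=-R.T@t;r=R.T@np.array([n[0],n[1],1.])
    return o+r*(d if d is not None else (z-o[2])/r[2])
def cloud(s):
    K=np.array([[s['fx'],0,s['cx']],[0,s['fy'],s['cy']],[0,0,1.]])
    g=np.stack(np.meshgrid(np.arange(512),np.arange(384)),-1).reshape(-1,1,2).astype(float)
    n=cv2.undistortPoints(g,K,np.array([s['k1'],0,0,0,0.])).reshape(384,512,2)
    d=s['depth'];R,t=np.array(s['R']),np.array(s['t'])
    c=np.dstack([n*d[...,None],d]);return (c-t)@R
def save(n,img): cv2.imwrite('pics/'+n,img[...,::-1])
E
python3 - <<'E'
from h import *
o=bot.get_obs();print(o)
for c in('top','side'):
    s=bot.snapshot(c);save(c+'0.png',s['img']);C=cloud(s)
    print(c,-np.array(s['R']).T@s['t'],s['k1'],s['fx'])
    for q in['clamp','jaw','crank','crank_grip','tin','lid_tray','inner_lid','outer_lid','cup','jar','mortar','weight','vial','scoop','brush']:
        for r in bot.regions_of(q,c)[:3]:
            m=r['mask']&(s['depth']>0);p=C[m]
            print(q,round(r['confidence'],2),(np.array(r['xy'])*[512,384]).round(),m.sum(),np.median(p,0).round(3),p.max(0).round(3) if len(p) else '')
E
```

```text
pics
{'t': 0.0, 'q': array([-1.12503508e+00,  8.74695381e-02,  1.75133298e-01,  1.65982489e+00,
        3.68637200e-05,  1.57081099e+00]), 'dq': array([ 0.00159227, -0.00041679, -0.00121452, -0.00302953,  0.00107618,
       -0.00102212]), 'joint_efforts': array([-2.63185511e-04, -5.20396757e+01,  4.64796853e+01,  1.66086538e-02,
       -3.30932960e-05, -1.36614381e-05]), 'ee_pos': array([ 0.23703585, -0.49603478,  0.23057745]), 'tool_rot': array([-6.69595190e-04,  9.75266160e-01,  2.21032694e-01, -1.32866902e-04]), 'contact_force': array([ 0.45929519,  0.00384455, -0.38012906]), 'moment': array([-0.0103398 , -0.04562151, -0.01678625]), 'grasp_force': 0.0, 'opening': 0.08499793923630701}
top [0.44310041 0.03629736 1.03055291] -0.16566916411584456 451.341304316869
jaw 0.61 [323. 194.] 428 [ 0.549 -0.15   0.055] [ 0.583 -0.139  0.063]
jaw 0.18 [178. 168.] 242 [0.603 0.186 0.024] [0.619 0.201 0.051]
jaw 0.17 [182. 105.] 1546 [0.754 0.174 0.038] [0.814 0.219 0.074]
crank 0.52 [376. 184.] 309 [ 0.569 -0.254  0.08 ] [ 0.621 -0.231  0.119]
crank_grip 0.4 [382. 172.] 65 [ 0.591 -0.259  0.115]
[... 2284 characters left out ...]
jar 0.56 [343. 190.] 1233 [ 0.722 -0.02   0.066] [0.78  0.1   0.095]
jar 0.46 [319. 130.] 1417 [0.747 0.182 0.053] [0.805 0.299 0.076]
mortar 0.62 [316. 130.] 1488 [0.748 0.183 0.052] [0.839 0.297 0.076]
weight 0.66 [136. 160.] 267 [0.348 0.219 0.026] [0.366 0.241 0.044]
vial 0.93 [177. 320.] 406 [ 0.349 -0.179  0.039] [ 0.364 -0.139  0.065]
vial 0.49 [338. 303.] 198 [ 0.589 -0.268  0.111] [ 0.626 -0.203  0.121]
scoop 0.71 [169. 244.] 996 [ 0.366 -0.009  0.015] [0.477 0.041 0.025]
scoop 0.19 [322. 309.] 661 [ 0.572 -0.256  0.081] [ 0.637 -0.212  0.121]
brush 0.76 [378. 288.] 1679 [ 0.704 -0.22   0.019] [ 0.828 -0.189  0.118]
brush 0.36 [237. 171.] 3202 [0.549 0.126 0.014] [0.658 0.238 0.058]
```

View pics/top0.png

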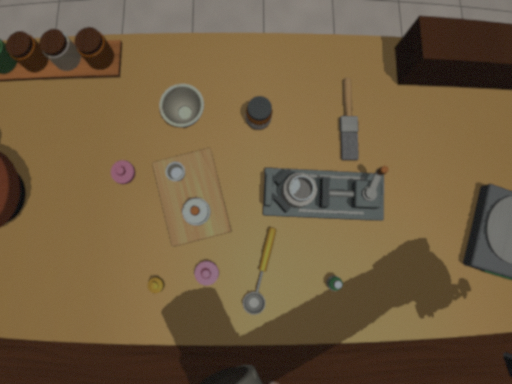

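View pics/side0.png

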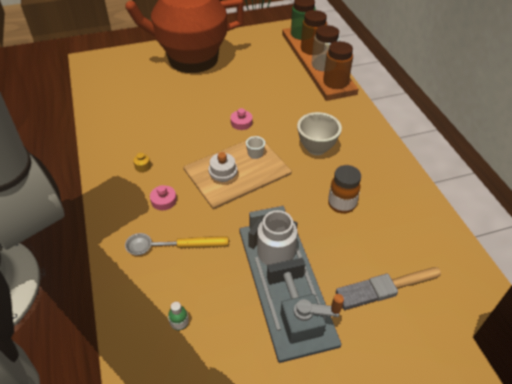

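```bash
python3 - <<'E'
from h import *
from scipy.optimize import least_squares
def circ(p):
    f=lambda a:np.hypot(p[:,0]-a[0],p[:,1]-a[1])-a[2]
    return least_squares(f,[*np.median(p[:,:2],0),.03],loss='soft_l1',f_scale=.002).x.round(4)
for c in('top','side'):
    s=bot.snapshot(c);C=cloud(s);Z=C[...,2];ok=s['depth']>0
    B=lambda x0,x1,y0,y1,z0,z1:C[ok&(C[...,0]>x0)&(C[...,0]<x1)&(C[...,1]>y0)&(C[...,1]<y1)&(Z>z0)&(Z<z1)]
    print(c)
    def rect(n,p):
        r=cv2.minAreaRect(p[:,:2].astype(np.float32)*1000);print(n,len(p),[np.round(x,1) for x in r],np.median(p[:,2]).round(4))
    p=B(.5,.61,-.15,-.03,.1,.115);print('tin rim',len(p),circ(p),np.median(p[:,2]))
    p=B(.46,.56,.08,.18,.072,.085);print('knob',len(p),p.mean(0).round(4),circ(p))
    p=B(.46,.56,.08,.18,.052,.064);print('cap',len(p),p.mean(0).round(4))
    p=B(.46,.56,.08,.18,.03,.045);print('rim',len(p),circ(p))
    p=B(.55,.65,-.33,-.2,.108,.125);print('handle',len(p),p.mean(0).round(4),np.median(p,0))
    rect('gearblock',B(.48,.64,-.32,-.2,.053,.066))
    rect('jaw',B(.48,.64,-.18,-.12,.05,.064))
    rect('V',B(.48,.64,-.12,.03,.05,.064))
    rect('plate',B(.45,.66,-.34,.06,.009,.02))
    rect('tray',B(.42,.7,.05,.27,.006,.017))
    p=B(.57,.64,.15,.22,.04,.056);print('cup',p.mean(0))
save('crop.png',cv2.resize(s['img'][130:215,180:280],None,fx=6,fy=6,interpolation=cv2.INTER_CUBIC))
E
```

```text
top
tin rim 161 [ 0.5544 -0.0877  0.0249] 0.1064047960753429
knob 71 [0.5099 0.1359 0.0768] [0.5102 0.1361 0.007 ]
cap 412 [0.5096 0.1364 0.0574]
rim 123 [0.5107 0.1377 0.0294]
handle 53 [ 0.5924 -0.2622  0.1153] [ 0.59198666 -0.26198302  0.11534609]
gearblock 498 [array([ 546.8, -241.1]), array([59.5, 60.5]), np.float64(87.7)] 0.0596
jaw 240 [array([ 551.3, -148.3]), array([17.2, 64.9]), np.float64(87.3)] 0.0587
V 452 [array([553.4, -49. ]), array([91.8, 82.8]), np.float64(17.0)] 0.0594
plate 3330 [array([ 560.4, -150.7]), array([181.6, 293.9]), np.float64(8.8)] 0.0152
tray 4487 [array([550.7, 152.5]), array([256.8, 139.6]), np.float64(14.4)] 0.0114
cup [0.59942019 0.18469576 0.04555917]
side
tin rim 310 [ 0.5539 -0.0898  0.0249] 0.10710646220140047
knob 72 [0.5096 0.1331 0.0781] [0.51   0.1344 0.0074]
cap 332 [0.5088 0.1283 0.0592]
rim 184 [0.5107 0.137  0.0292]
handle 109 [ 0.5907 -0.2663  0.1158] [ 0.59037091 -0.26664364  0.11671961]
gearblock 884 [array([ 546. , -244.1]), array([60.8, 59.9]), np.float64(87.5)] 0.061
jaw 476 [array([ 551.3, -144.4]), array([66.4, 48.5]), np.float64(0.0)] 0.0597
V 550 [array([555.8, -67.3]), array([ 96.4, 104.6]), np.float64(0.2)] 0.0604
plate 4005 [array([ 554.6, -115.4]), array([181.7, 370.6]), np.float64(8.8)] 0.0165
tray 3224 [array([559.3, 158.7]), array([278.9, 218.7]), np.float64(0.6)] 0.0138
cup [0.59872453 0.18313207 0.04618251]
```

Top view: the clamp is centred at about (324,194), with the tin at (300,189) and the crank handle at (383,170). The tray is at (190,195), with the lids at (196,210) and the cup at (176,172).

Outer-lid candidates in the top view are (196,208), (126,175) and (204,275). The last two are pink, so they are the look-alikes. The metal one with the wooden knob on the tray's -x half is the lid I want. I'll confirm that in the crop.

View pics/crop.png

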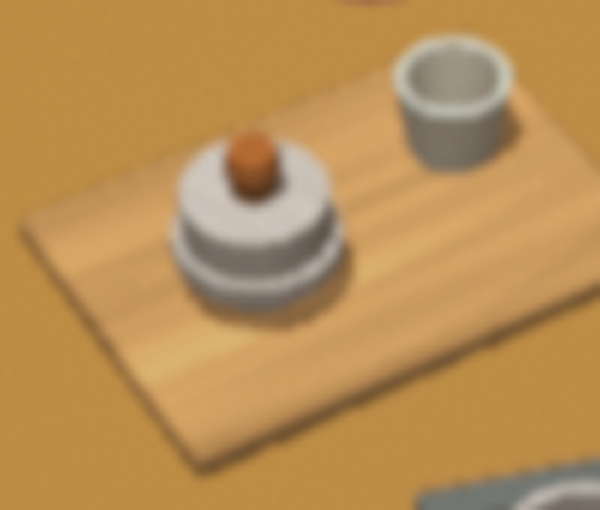

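Emit:
apply_moves(
  rows=[
    [[0,0,0,0,0,-10.7,130],[0,0,0,0,0,-10.7,130],[0,0,0,0,0,-10.7,130],[0,0,0,0,0,-10.7,130],[0,0,0,0,0,-10.7,130],[0,0,0,0,0,-10.7,130],[0,0,0,0,0,0,130]],
  ],
  grip_force=30,
)

```text
t: 2.58
ee_pos: [0.2372, -0.4963, 0.2313]
tool_rot: [0.0, 0.709, 0.705, 0.0]
contact_force: [-0.3, 0.6, 0.5]
opening: 0.0415
grasp_force: 0.0
```

The crop shows the metal nested pair, with the wooden knob at crop (252,165), on the tray's -x half beside the white cup. That is the right lid. Next I move above the crank handle.

Emit:
apply_moves(
  rows=[
    [[0.0331,0.0505,0,0,0,0,130],[0.0331,0.0505,0,0,0,0,130],[0.0331,0.0505,0,0,0,0,130],[0.0331,0.0505,0,0,0,0,130],[0.0331,0.0505,0,0,0,0,130],[0.0331,0.0505,0.0,0,0,0,130],[0.0331,0.0505,0.0,0,0,0,130],[0,0,0,0,0,0,130]],
  ],
)

```text
t: 3.58
ee_pos: [0.5944, -0.2633, 0.2295]
tool_rot: [-0.001, 0.709, 0.705, -0.0]
contact_force: [0.1, 0.3, 0.6]
opening: 0.042
grasp_force: 0.0
```

```bash
python3 - <<'E'
from h import *
print(bot.get_obs()['ee_pos'])
for c in ('side',):
    s=bot.snapshot(c);C=cloud(s);save('a1.png',s['img'][200:384,200:456].repeat(3,0).repeat(3,1))
E
```

```text
[ 0.59439554 -0.26329054  0.22953011]
```

Emit:
apply_moves(
  rows=[
    [[-0.001,-0.003,0.045,0,0,0,130],[0,0,0.045,0,0,0,130],[0,0,0.03,0,0,0,130],[0,0,0.02,0,0,0,130],[0,0,0.005,0,0,0,130],[0,0,0,0,0,0,200],[0,0,0,0,0,0,230],[0,0,0,0,0,0,230]],
  ],
  grip_force=30,
)

```text
t: 4.62
ee_pos: [0.5897, -0.2679, 0.0877]
tool_rot: [0.002, 0.709, 0.705, 0.0]
contact_force: [4.4, -2.9, 0.5]
opening: 0.0163
grasp_force: 30.0
```

```bash
python3 - <<'E'
from h import *
o=bot.get_obs();print(o['ee_pos'],o['contact_force'],o['opening'],o['grasp_force'])
E
```

```text
[ 0.5896566  -0.26787659  0.08766985] [ 4.38810178 -2.90184046  0.47079953] 0.016278879882766852 29.983144705183804
```

```bash
python3 - <<'E'
import numpy as np
th=np.radians(-30-12*np.arange(25));x=.05*np.cos(th);y=.05*np.sin(th)
for i in range(24):print(round(np.degrees(th[i])),'->',round(np.degrees(th[i+1])),'dx %.4f dy %.4f'%(y[i+1]-y[i],x[i+1]-x[i]))
E
```

```text
-30 -> -42 dx -0.0085 dy -0.0061
-42 -> -54 dx -0.0070 dy -0.0078
-54 -> -66 dx -0.0052 dy -0.0091
-66 -> -78 dx -0.0032 dy -0.0099
-78 -> -90 dx -0.0011 dy -0.0104
-90 -> -102 dx 0.0011 dy -0.0104
-102 -> -114 dx 0.0032 dy -0.0099
-114 -> -126 dx 0.0052 dy -0.0091
-126 -> -138 dx 0.0070 dy -0.0078
-138 -> -150 dx 0.0085 dy -0.0061
-150 -> -162 dx 0.0095 dy -0.0043
-162 -> -174 dx 0.0102 dy -0.0022
-174 -> -186 dx 0.0105 dy 0.0000
-186 -> -198 dx 0.0102 dy 0.0022
-198 -> -210 dx 0.0095 dy 0.0043
-210 -> -222 dx 0.0085 dy 0.0061
-222 -> -234 dx 0.0070 dy 0.0078
-234 -> -246 dx 0.0052 dy 0.0091
-246 -> -258 dx 0.0032 dy 0.0099
-258 -> -270 dx 0.0011 dy 0.0104
-270 -> -282 dx -0.0011 dy 0.0104
-282 -> -294 dx -0.0032 dy 0.0099
-294 -> -306 dx -0.0052 dy 0.0091
-306 -> -318 dx -0.0070 dy 0.0078
```

Emit:
apply_moves(
  rows=[
    [[-0.0085,-0.0061,0,0,0,0,230],[-0.007,-0.0078,0,0,0,0,230],[-0.0052,-0.0091,0,0,0,0,230],[-0.0032,-0.0099,0,0,0,0,230],[-0.0011,-0.0104,0,0,0,0,230],[0.0011,-0.0104,0,0,0,0,230],[0,0,0,0,0,0,230]],
  ],
)

```text
t: 5.5
ee_pos: [0.534, -0.2926, 0.0876]
tool_rot: [0.001, 0.709, 0.705, -0.001]
contact_force: [-4.9, -8.4, 2.9]
opening: 0.0166
grasp_force: 30.3
```

Emit:
apply_moves(
  rows=[
    [[0.0015,-0.0098,0,0,0,0,230],[0.0047,-0.0093,0,0,0,0,230],[0.007,-0.0078,0,0,0,0,230],[0.0085,-0.0061,0,0,0,0,230],[0.0095,-0.0043,0,0,0,0,230],[0.0102,-0.0022,0,0,0,0,230],[0,0,0,0,0,0,230]],
  ],
)

```text
t: 6.38
ee_pos: [0.4958, -0.2481, 0.0873]
tool_rot: [0.001, 0.708, 0.706, 0.001]
contact_force: [2.0, 2.6, 7.4]
opening: 0.0164
grasp_force: 30.9
```

Emit:
apply_moves(
  rows=[
    [[0.0105,0.0,0,0,0,0,230],[0.0102,0.0022,0,0,0,0,230],[0.0095,0.0043,0,0,0,0,230],[0.0085,0.0061,0,0,0,0,230],[0.007,0.0078,0,0,0,0,230],[0.0052,0.0091,0,0,0,0,230],[0.0032,0.0099,0,0,0,0,230],[0,0,0,0,0,0,230]],
  ],
)

```text
t: 7.38
ee_pos: [0.5356, -0.1952, 0.0873]
tool_rot: [0.001, 0.709, 0.706, 0.0]
contact_force: [2.6, -0.2, 7.8]
opening: 0.0164
grasp_force: 30.9
```

Emit:
apply_moves(
  rows=[
    [[0.0011,0.0104,0,0,0,0,230],[-0.0003,0.0052,0,0,0,0,230],[-0.0008,0.0052,0,0,0,0,230],[0,0,0,0,0,0,230]],
  ],
)

```text
t: 7.88
ee_pos: [0.5559, -0.1952, 0.0873]
tool_rot: [0.0, 0.709, 0.706, -0.0]
contact_force: [0.7, -0.1, 10.1]
opening: 0.0163
grasp_force: 31.0
```

Emit:
apply_moves(
  rows=[
    [[-0.0012,0.0042,-0.001,0,0,0,230],[-0.0013,0.0042,0,0,0,0,230],[0,0,0,0,0,0,230]],
  ],
  grip_force=50,
)

```text
t: 8.25
ee_pos: [0.5638, -0.1976, 0.0875]
tool_rot: [-0.001, 0.709, 0.706, -0.0]
contact_force: [-2.2, 1.2, 7.1]
opening: 0.0156
grasp_force: 49.7
```

Emit:
apply_moves(
  rows=[
    [[-0.002,0.004,0,0,0,0,230],[-0.0022,0.0038,0,0,0,0,230],[0,0,0,0,0,0,230]],
  ],
)

```text
t: 8.62
ee_pos: [0.5713, -0.2012, 0.0875]
tool_rot: [-0.001, 0.708, 0.706, -0.0]
contact_force: [-4.0, 3.9, 7.3]
opening: 0.0159
grasp_force: 49.9
```

```bash
python3 - <<'E'
from h import *
o=bot.get_obs();print(o['ee_pos'],o['contact_force'],o['opening'],o['grasp_force'])
s=bot.snapshot('side');save('a2.png',cv2.resize(s['img'][190:360,200:400],None,fx=3.5,fy=3.5))
E
```

```text
[ 0.57131221 -0.20121561  0.08745007] [-4.04657776  3.86007052  7.28609065] 0.01587030913823385 49.85273910686374
```

Emit:
apply_moves(
  rows=[
    [[-0.0023,0.0033,0,0,0,0,230],[-0.0026,0.0031,0,0,0,0,230],[0,0,0,0,0,0,230]],
  ],
)

```text
t: 9.05
ee_pos: [0.5772, -0.2054, 0.0874]
tool_rot: [-0.002, 0.708, 0.706, 0.0]
contact_force: [-5.9, 8.5, 9.4]
opening: 0.0155
grasp_force: 50.1
```

View pics/a2.png

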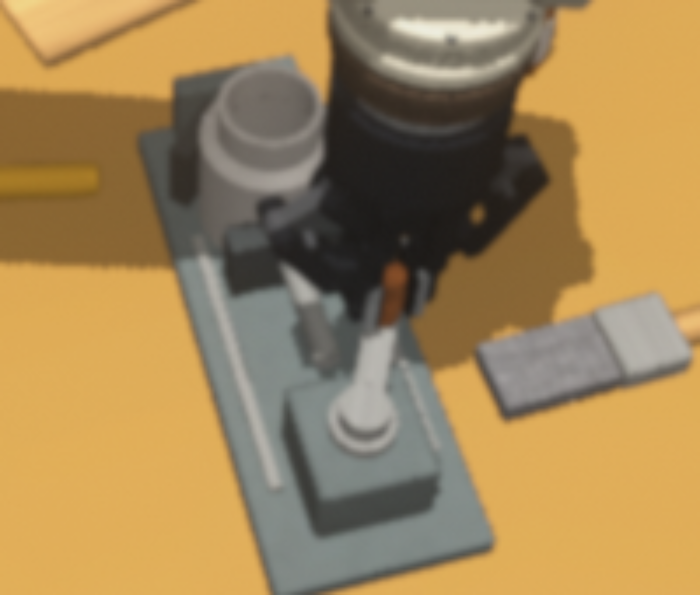

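Emit:
apply_moves(
  rows=[
    [[0,0,0,0,0,0,130],[0,0,0,0,0,0,130],[0,0,0,0,0,0,130],[0,0,-0.05,0,0,0,130],[0,0,-0.06,0,0,0,0],[0.058,-0.0115,0,0,0,0,0],[0.058,-0.0115,0,0,0,0,0],[0.058,-0.0115,0,0,0,0,0]],
  ],
)

```text
t: 10.05
ee_pos: [0.5444, -0.0315, 0.1973]
tool_rot: [0.0, 0.709, 0.705, 0.0]
contact_force: [0.4, 1.5, -0.9]
opening: 0.0853
grasp_force: 0.0
```

Emit:
apply_moves(
  rows=[
    [[0.058,-0.0115,0,0,0,0,0],[0.058,-0.0115,0,0,0,0,0],[0,0,0,0,0,0,0]],
  ],
)

```text
t: 10.42
ee_pos: [0.5216, 0.0865, 0.1974]
tool_rot: [-0.0, 0.707, 0.707, 0.0]
contact_force: [0.8, -0.2, 0.2]
opening: 0.0851
grasp_force: 0.0
```

```bash
cat > m.py <<'E'
from h import *
from scipy.optimize import least_squares
def circ(p,r):
    f=lambda a:np.hypot(p[:,0]-a[0],p[:,1]-a[1])-a[2]
    return least_squares(f,[*p[:,:2].mean(0),r],loss='soft_l1',f_scale=.001).x.round(4)
def ann(C,ok,c,r0,r1,z0,z1):
    d=np.hypot(C[...,0]-c[0],C[...,1]-c[1]);return C[ok&(d>r0)&(d<r1)&(C[...,2]>z0)&(C[...,2]<z1)]
E
python3 - <<'E'
from m import *
o=bot.get_obs();print(o['t'],o['ee_pos'],o['tool_rot'],o['contact_force'],o['opening'])
for c in('top','side'):
    s=bot.snapshot(c);C=cloud(s);ok=s['depth']>0
    save('b_'+c+'.png',s['img'])
    p=ann(C,ok,(.5535,-.084),0,.033,.1,.114);print(c,'tinrim',len(p),circ(p,.025),p[:,2].mean())
    p=ann(C,ok,(.5105,.1365),.0,.04,.03,.043)
    print('lidrim',len(p),circ(p,.031) if len(p)>20 else '')
    p=ann(C,ok,(.5105,.1365),.0,.03,.07,.09);print('knob',len(p),circ(p,.01) if len(p)>10 else '')
    p=ann(C,ok,(.5465,-.2425),0,.05,.053,.066);print('gear',cv2.minAreaRect(p[:,:2].astype(np.float32)*1000))
E
```

```text
10.425 [0.52156833 0.08647894 0.19738283] [-1.20547733e-04  7.06952732e-01  7.07260749e-01  2.28616512e-04] [ 0.83756556 -0.21851239  0.21507305] 0.0850548413362105
top tinrim 164 [ 0.5548 -0.0828  0.025 ] 0.1062290979570874
lidrim 0 
knob 0 
gear ((546.9176635742188, -241.37496948242188), (59.104270935058594, 60.60935974121094), 88.88079071044922)
side tinrim 304 [ 0.5544 -0.0848  0.0248] 0.10632305600299789
lidrim 167 [0.5108 0.1364 0.0293]
knob 76 [0.51   0.1342 0.0075]
gear ((546.0264892578125, -244.55938720703125), (60.58563232421875, 60.72605514526367), 86.48821258544922)
```

Emit:
apply_moves(
  rows=[
    [[0.0505,-0.011,0,0,0,0,0],[0,0,0.04,0,0,0,0],[0,0,0.04,0,0,0,0],[0,0,0.03,0,0,0,0],[0,0,0,0,0,0,0]],
  ],
)

```text
t: 11.15
ee_pos: [0.5106, 0.132, 0.0851]
tool_rot: [-0.001, 0.709, 0.705, -0.002]
contact_force: [-0.2, 0.9, -0.3]
opening: 0.0854
grasp_force: 0.0
```

```bash
python3 - <<'E'
from h import *
o=bot.get_obs();print(o['t'],o['ee_pos'],o['tool_rot'],o['contact_force'],o['opening'])
s=bot.snapshot('side');save('c1.png',cv2.resize(s['img'][100:220,160:300],None,fx=4,fy=4))
E
```

```text
11.15 [0.51060843 0.13199507 0.08511511] [-0.00100494  0.70941291  0.70478986 -0.00188784] [-0.23698133  0.88577428 -0.28727714] 0.08543481689099806
```

View pics/c1.png

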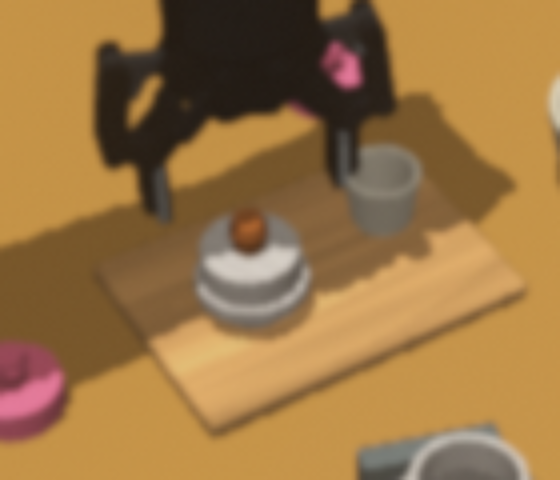

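The fingers straddle the lids: their tips are at crop (160,215) and (345,185), the knob is at (248,230), and both are clear of the cup. I'll go down.

Emit:
apply_moves(
  rows=[
    [[0.005,0,0.02,0,0,0,0],[0,0,0.03,0,0,0,0],[0,0,0.018,0,0,0,0],[0,0,0.004,0,0,0,0],[0,0,0,0,0,0,0]],
  ],
)

```text
t: 11.82
ee_pos: [0.5122, 0.1387, 0.0162]
tool_rot: [0.0, 0.709, 0.705, 0.0]
contact_force: [0.5, 0.8, 0.2]
opening: 0.0853
grasp_force: 0.0
```

Emit:
apply_moves(
  rows=[
    [[-0.0015,-0.001,0.002,0,0,0,0],[0,0,0,0,0,0,50],[0,0,0,0,0,0,60],[0,0,0,0,0,0,70],[0,0,0,0,0,0,100],[0,0,0,0,0,0,100],[0,0,0,0,0,0,100]],
  ],
  grip_force=40,
)

```text
t: 12.7
ee_pos: [0.5107, 0.1373, 0.0138]
tool_rot: [0.0, 0.709, 0.706, 0.0]
contact_force: [-2.4, -0.9, 5.4]
opening: 0.0598
grasp_force: 42.5
```

```bash
python3 - <<'E'
from m import *
o=bot.get_obs();print(o['t'],o['ee_pos'],o['contact_force'],o['opening'],o['grasp_force'])
s=bot.snapshot('side');save('c2.png',cv2.resize(s['img'][100:220,160:300],None,fx=4,fy=4))
print(bot.get_obs()['ee_pos'])
E
```

```text
12.7 [0.51065802 0.13729786 0.01384539] [-2.43003215 -0.85846074  5.41306245] 0.059768093022518655 42.54239559173584
[0.5106123  0.13730083 0.01380909]
```

View pics/c2.png

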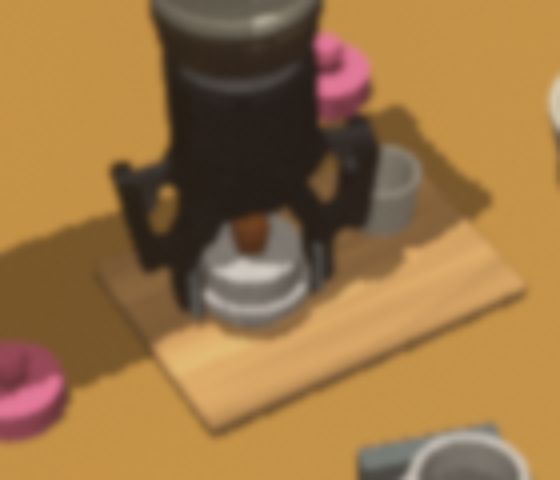

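The fingers hold the rim at crop (195,300) and (320,275), with the outer lid seated on top. I'll lift gently.

Emit:
apply_moves(
  rows=[
    [[0,0,-0.006,0,0,0,100],[0,0,-0.015,0,0,0,100],[0,0,-0.025,0,0,0,100],[0,0,-0.03,0,0,0,100],[0,0,-0.03,0,0,0,100],[0,0,-0.02,0,0,0,100],[0,0,-0.008,0,0,0,100],[0,0,0,0,0,0,100]],
  ],
)

```text
t: 13.75
ee_pos: [0.5108, 0.1373, 0.1477]
tool_rot: [0.0, 0.709, 0.706, 0.0]
contact_force: [0.3, -0.2, -2.6]
opening: 0.0591
grasp_force: 43.6
```

Emit:
apply_moves(
  rows=[
    [[-0.012,0.0024,0,0,0,0,100],[-0.03,0.006,0,0,0,0,100],[-0.04,0.008,0,0,0,0,100],[-0.045,0.009,0,0,0,0,100],[-0.045,0.009,0,0,0,0,100],[-0.03,0.006,0,0,0,0,100],[-0.0188,0.0034,0,0,0,0,100],[0,0,0,0,0,0,100]],
  ],
)

```text
t: 14.75
ee_pos: [0.5531, -0.0849, 0.1466]
tool_rot: [-0.0, 0.709, 0.705, -0.0]
contact_force: [0.1, 0.6, -2.2]
opening: 0.0596
grasp_force: 43.6
```

```bash
python3 - <<'E'
from m import *
o=bot.get_obs();print(o['t'],o['ee_pos'],o['tool_rot'],o['contact_force'],o['opening'],o['grasp_force'])
s=bot.snapshot('side');save('d1.png',cv2.resize(s['img'][130:290,200:360],None,fx=3.7,fy=3.7))
C=cloud(s);ok=s['depth']>0
p=ann(C,ok,(.5545,-.084),0,.033,.1,.112);print('tinrim',len(p),circ(p,.025) if len(p)>20 else '')
e=o['ee_pos']
p=ann(C,ok,e[:2],0,.045,e[2]+.010,e[2]+.026);np.save('p.npy',p);print('lidrim',len(p),circ(p,.031) if len(p)>20 else '',p.min(0),p.max(0))
E
```

```text
14.75 [ 0.55312016 -0.08486292  0.14658365] [-4.78014211e-04  7.09309872e-01  7.04896555e-01 -3.52815736e-04] [ 0.0615987   0.59390426 -2.18267868] 0.059621091923882215 43.562520146369934
tinrim 223 [ 0.5542 -0.085   0.0247]
lidrim 265 [ 0.5539 -0.0722  0.0416] [ 0.51033417 -0.11736192  0.15680775] [ 0.59672516 -0.0773157   0.17258143]
```

View pics/d1.png

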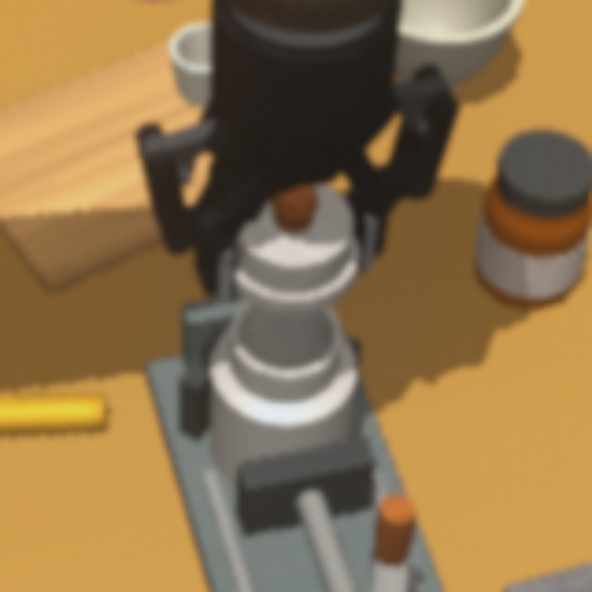

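The pair hangs level above the tin: the lid rim's front edge is at crop (297,295) and the tin's mouth is at (285,340). I'll measure the offset between them from the same camera.

```bash
python3 - <<'E'
from m import *
def fit(p,r):
    f=lambda a:np.hypot(p[:,0]-a[0],p[:,1]-a[1])-r
    R=least_squares(f,[.554,-.084],loss='soft_l1',f_scale=.001);return R.x.round(4),np.abs(R.fun).mean().round(5),len(p)
o=bot.get_obs();z0=o['ee_pos'][2]-.0018
for c in('side','side','top'):
    s=bot.snapshot(c);C=cloud(s);ok=(s['depth']>0)&(abs(C[...,0]-.554)<.022)
    if c=='side':
        print('rim',fit(ann(C,ok,(.554,-.085),.026,.037,z0+.018,z0+.0245),.031))
        print('cap',fit(ann(C,ok,(.554,-.085),.022,.033,z0+.029,z0+.041),.027))
        print('neck',fit(ann(C,ok,(.554,-.085),.0255,.03,.088,.103),.027))
        print('body',fit(ann(C,ok&(C[...,1]<-.1),(.554,-.085),.03,.04,.065,.076),.036))
    p=ann(C,ok,(.554,-.085),0,.012,z0+.062,z0+.072);print(c,'knobtop',len(p),p.mean(0).round(4) if len(p) else '')
E
```

```text
rim (array([ 0.5538, -0.0841]), np.float64(0.00059), 53)
cap (array([ 0.5537, -0.0855]), np.float64(0.00069), 122)
neck (array([ 0.5531, -0.0846]), np.float64(0.00074), 47)
body (array([ 0.5551, -0.0828]), np.float64(0.00066), 86)
side knobtop 72 [ 0.553  -0.0908  0.2109]
rim (array([ 0.5542, -0.0835]), np.float64(0.00064), 54)
cap (array([ 0.5536, -0.0849]), np.float64(0.0007), 116)
neck (array([ 0.5534, -0.0844]), np.float64(0.00069), 60)
body (array([ 0.5547, -0.0828]), np.float64(0.00058), 86)
side knobtop 75 [ 0.5524 -0.0907  0.2112]
top knobtop 0
```

Emit:
apply_moves(
  rows=[
    [[0,0.0008,0.01,0,0,0,100],[0,0,0.016,0,0,0,100],[0,0,0.009,0,0,0,100],[0,0,0.003,0,0,0,100],[0,0,0,0,0,0,100]],
  ],
)

```text
t: 15.58
ee_pos: [0.5541, -0.0838, 0.1092]
tool_rot: [-0.0, 0.709, 0.705, -0.0]
contact_force: [-0.7, -0.8, -1.4]
opening: 0.0597
grasp_force: 43.6
```

Emit:
apply_moves(
  rows=[
    [[0,0,0.003,0,0,0,100],[0,0,0.002,0,0,0,100],[0,0,0,0,0,0,100]],
  ],
)

```text
t: 15.95
ee_pos: [0.5542, -0.0838, 0.1042]
tool_rot: [-0.0, 0.709, 0.706, -0.0]
contact_force: [-1.3, -0.0, -2.7]
opening: 0.0594
grasp_force: 43.6
```

Emit:
apply_moves(
  rows=[
    [[0,0,0.003,0,0,0,100],[0,0,0.003,0,0,0,100],[0,0,0.002,0,0,0,100],[0,0,0,0,0,0,100]],
  ],
)

```text
t: 16.45
ee_pos: [0.5541, -0.0837, 0.096]
tool_rot: [-0.0, 0.709, 0.706, -0.0]
contact_force: [0.0, -0.2, -1.1]
opening: 0.0597
grasp_force: 43.6
```

Emit:
apply_moves(
  rows=[
    [[0,0,0.001,0,0,0,100],[0,0,0.001,0,0,0,100],[0,0,0.001,0,0,0,100],[0,0,0,0,0,0,100]],
  ],
)

```text
t: 16.95
ee_pos: [0.5542, -0.0837, 0.0932]
tool_rot: [-0.0, 0.709, 0.706, -0.0]
contact_force: [0.1, 0.8, -2.0]
opening: 0.0593
grasp_force: 43.6
```

Emit:
apply_moves(
  rows=[
    [[0,0,0.0005,0,0,0,100],[0,0,0.0005,0,0,0,100],[0,0,0,0,0,0,100]],
  ],
)

```text
t: 17.32
ee_pos: [0.5543, -0.0838, 0.0928]
tool_rot: [0.0, 0.709, 0.705, 0.0]
contact_force: [-2.8, 1.0, 3.0]
opening: 0.0596
grasp_force: 43.9
```

Emit:
apply_moves(
  rows=[
    [[0,0,0.0005,0,0,0,100],[0,0,0,0,0,0,80],[0,0,0,0,0,0,70],[0,0,0,0,0,0,60],[0,0,0,0,0,0,40],[0,0,0,0,0,0,0],[0,0,0,0,0,0,0],[0,0,0,0,0,0,0]],
  ],
  grip_force=20,
)

```text
t: 18.32
ee_pos: [0.5542, -0.0838, 0.0918]
tool_rot: [-0.0, 0.709, 0.706, 0.0]
contact_force: [-0.0, -0.4, 0.2]
opening: 0.0855
grasp_force: 0.0
```

```bash
python3 - <<'E'
from m import *
def fit(p,r):
    f=lambda a:np.hypot(p[:,0]-a[0],p[:,1]-a[1])-r
    R=least_squares(f,[.554,-.084],loss='soft_l1',f_scale=.001);return R.x.round(4),len(p)
o=bot.get_obs();print(o['t'],o['ee_pos'],o['contact_force'],o['opening']);z0=.091
s=bot.snapshot('side');save('e1.png',cv2.resize(s['img'][130:290,200:360],None,fx=3.7,fy=3.7))
C=cloud(s);ok=(s['depth']>0)&(abs(C[...,0]-.554)<.022)
print('rim',fit(ann(C,ok,(.554,-.085),.028,.037,z0+.018,z0+.0245),.031))
print('cap',fit(ann(C,ok,(.554,-.085),.022,.029,z0+.029,z0+.041),.027))
p=ann(C,ok,(.554,-.087),0,.013,z0+.061,z0+.075);print('knobtop',len(p),p.mean(0).round(4) if len(p) else '')
p=ann(C,ok&(C[...,1]<-.095),(.554,-.085),.014,.026,z0+.04,z0+.053);print('captop',len(p),p.mean(0).round(4) if len(p) else '')
E
```

```text
18.325 [ 0.55420604 -0.08378181  0.09177715] [-0.02478378 -0.35174543  0.23531293] 0.08547315865470202
rim (array([ 0.5553, -0.0839]), 49)
cap (array([ 0.5549, -0.0852]), 109)
knobtop 67 [ 0.5536 -0.0915  0.1568]
captop 139 [ 0.5527 -0.1026  0.1385]
```

View pics/e1.png

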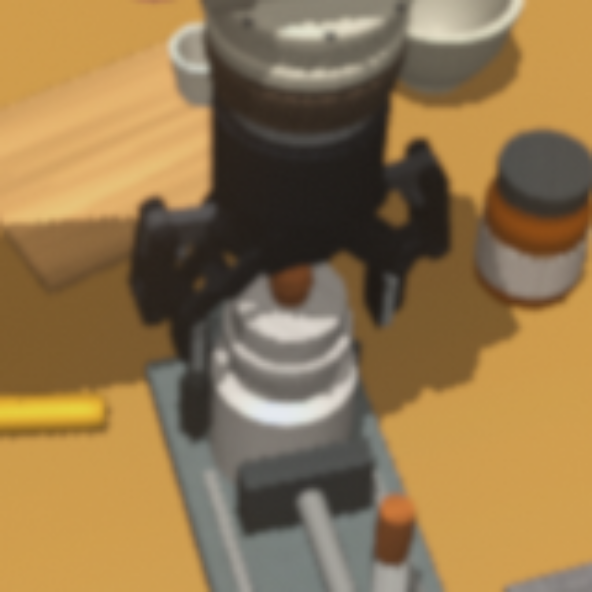

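The pair is seated and released. The rim sits on the neck at crop (290,365), the knob is at (292,285), and the fingers are open. Next I raise, narrow the fingers, then take the knob.

Emit:
apply_moves(
  rows=[
    [[0,0,-0.01,0,0,0,0],[0,0,-0.035,0,0,0,0],[0,0,-0.04,0,0,0,0],[0,0,-0.015,0,0,0,0],[0,0,0,0,0,0,115],[0,0,0,0,0,0,115],[0,0,0,0,0,0,115]],
  ],
)

```text
t: 19.25
ee_pos: [0.5537, -0.0837, 0.1903]
tool_rot: [-0.001, 0.709, 0.706, -0.001]
contact_force: [0.0, -0.1, -0.4]
opening: 0.0467
grasp_force: 0.0
```

Emit:
apply_moves(
  rows=[
    [[-0.0004,0,0.02,0,0,0,115],[0,0,0.016,0,0,0,115],[0,0,0.008,0,0,0,115],[0,0,0,0,0,0,115],[0,0,0,0,0,0,115]],
  ],
)

```text
t: 19.88
ee_pos: [0.5544, -0.0842, 0.1484]
tool_rot: [0.0, 0.709, 0.706, 0.0]
contact_force: [-0.3, 0.0, 0.3]
opening: 0.0467
grasp_force: 0.0
```

Emit:
apply_moves(
  rows=[
    [[0,0,0.005,0,0,0,115],[0,0,0.002,0,0,0,115],[0,0,0,0,0,0,160],[0,0,0,0,0,0,180],[0,0,0,0,0,0,195],[0,0,0,0,0,0,230],[0,0,0,0,0,0,230],[0,0,0,0,0,0,230]],
  ],
  grip_force=30,
)

```text
t: 20.88
ee_pos: [0.5543, -0.0842, 0.141]
tool_rot: [0.0, 0.709, 0.705, 0.0]
contact_force: [-0.5, 0.5, 3.9]
opening: 0.0191
grasp_force: 29.4
```

```bash
python3 - <<'E'
from m import *
def fit(p,r):
    f=lambda a:np.hypot(p[:,0]-a[0],p[:,1]-a[1])-r
    R=least_squares(f,[.554,-.084],loss='soft_l1',f_scale=.001);return R.x.round(4),len(p)
o=bot.get_obs();print(o['t'],o['ee_pos'],o['contact_force'],o['opening'],o['grasp_force']);z0=.091
s=bot.snapshot('side');save('f1.png',cv2.resize(s['img'][130:290,200:360],None,fx=3.7,fy=3.7))
C=cloud(s);ok=(s['depth']>0)&(abs(C[...,0]-.554)<.022)
print('rim',fit(ann(C,ok,(.554,-.085),.028,.037,z0+.018,z0+.0245),.031))
print('cap',fit(ann(C,ok,(.554,-.085),.022,.029,z0+.029,z0+.041),.027))
E
```

```text
20.875 [ 0.55425634 -0.08420161  0.14102583] [-0.54508229  0.50503062  3.89045686] 0.019133307729528044 29.376593017950654
rim (array([ 0.5555, -0.0842]), 47)
cap (array([ 0.5551, -0.0852]), 105)
```

View pics/f1.png

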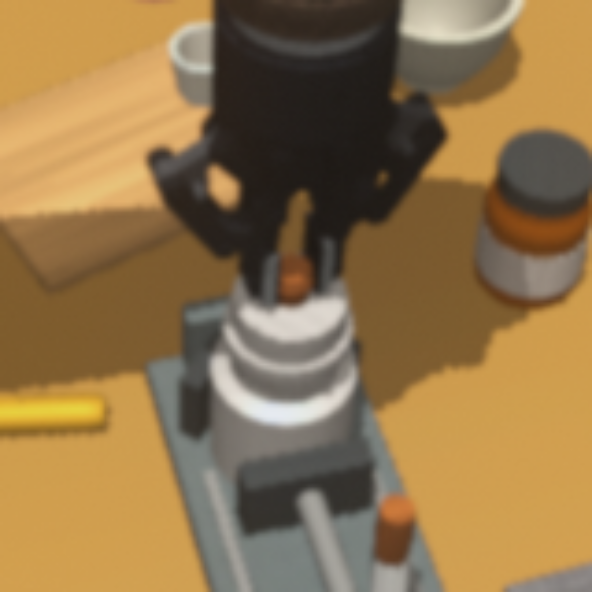

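The pads grip the knob at crop (292,280) with nothing disturbed. I'll lift straight up, slowly at first.

Emit:
apply_moves(
  rows=[
    [[0,0,-0.002,0,0,0,230],[0,0,-0.004,0,0,0,230],[0,0,-0.008,0,0,0,230],[0,0,-0.014,0,0,0,230],[0,0,-0.02,0,0,0,230],[0,0,-0.02,0,0,0,230],[0,0,-0.01,0,0,0,230],[0,0,-0.005,0,0,0,230]],
  ],
)

```text
t: 21.92
ee_pos: [0.5544, -0.0842, 0.2245]
tool_rot: [0.0, 0.709, 0.706, 0.0]
contact_force: [-0.2, 1.0, -1.3]
opening: 0.019
grasp_force: 29.4
```

Emit:
apply_moves(
  rows=[
    [[0,0,0,0,0,0,230],[0,0,0,0,0,0,230],[0,0,0,0,0,0,230],[0,0,0,0,0,0,230]],
  ],
)

```text
t: 22.42
ee_pos: [0.5541, -0.0841, 0.2235]
tool_rot: [-0.0, 0.709, 0.706, -0.0]
contact_force: [-0.4, 0.9, -0.6]
opening: 0.0192
grasp_force: 29.4
```

```bash
python3 - <<'E'
from h import *
o=bot.get_obs();print(o['t'],o['ee_pos'],o['contact_force'],o['opening'],o['grasp_force'])
s=bot.snapshot('side');save('g1.png',cv2.resize(s['img'][110:290,190:370],None,fx=3.3,fy=3.3))
E
```

```text
22.425 [ 0.55412013 -0.08413904  0.22354661] [-0.37605331  0.88762407 -0.57204803] 0.019162135291161037 29.357631839811802
```

View pics/g1.png

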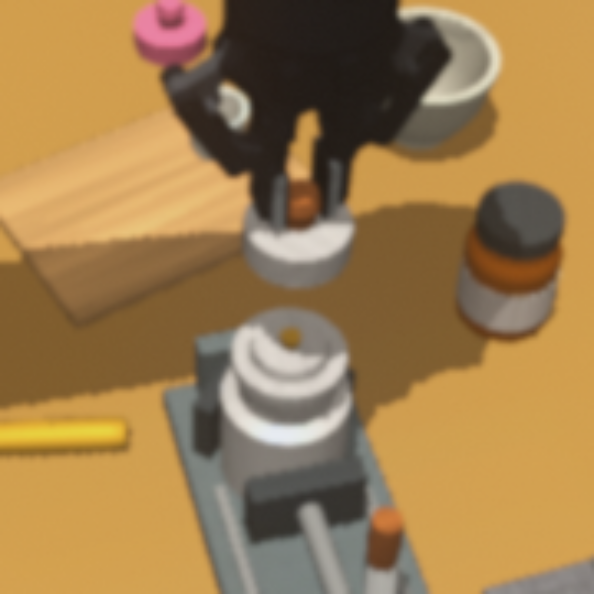

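The outer lid is held level at crop (298,240). The inner lid stays seated in the tin at (290,345), with the jaw tight. Handing in.

```bash
python3 -c "
from rig import bot
print(bot.sign_off())"
```

```text
the job is handed in; nothing more can be done
None
```

The job is handed in, though the sign-off returned no verdict: the last image and readings show the tin clamped tight, the inner lid seated in its mouth, and the outer lid held level and still about 11 cm above it.

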